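# Feel which peg is the wrong way round and rack all three alike

## Task

Three plate-rack pegs lie in the lanes of the wooden peg rack, and one of them is the wrong way round. First push every peg along its lane up against the bored block, to feel whether its chamfered end goes into the bore. Then lift out the one that stopped at the mouth, turn it round and push it in too, so that all three lie in lanes fully home, chamfered ends in the bores, and let go of. Leave the mug, the egg timer and the tin where they are.

Things in the scene. Friction and masses are not known exactly. Their poses are not given: they have to be found in the camera images.
- rack: fixed wooden peg rack, 240 x 190 mm. Origin at the centre of its underside, on the worktop; z up, x along the three lanes (at y = -58, 0, +58 mm) towards the bored block. A lane is two 6 mm steel rods, centres 20 mm apart, x = -108 to +85 mm, tops 27 mm high; a peg lies on them, axis 40 mm high, and slides along x. Between lanes only the base board, top at 12 mm.
- bore_mid (a point): centre of the mouth of the middle bore, 40 mm high, in the face (rack x = +85 mm) of the bored block, which is 30 mm thick and 68 mm high. Each lane's axis has such a blind bore, 27 mm wide, 14 mm deep. A chamfered end goes in to the bottom (peg centre at rack x = +39 mm), a square end stops at the face (peg centre at +25 mm).
- open_end (a point): middle of the top of the low bar across the open end of the lanes (rack x = -106 to -118 mm, 30 mm high). A pusher enters a lane here or behind the peg, from above, its tips kept above the rods, and pushes the peg's rear end along rack +x.
- peg_a: loose pale wooden peg, round, 32 mm thick, 120 mm long, about 90 g, dark band at its middle. Origin at its centre (mid-length, on the axis), x along it; it may roll about x. One end is square, the other chamfered (tapers over 24 mm to 14 mm wide). Which one is not tied to +x or -x: feel or look. Starts in a lane, leading end 10 to 45 mm short of the bored block, rear end clear.
- peg_b: loose pale wooden peg, round, 32 mm thick, 120 mm long, about 90 g, dark band at its middle. Origin at its centre (mid-length, on the axis), x along it; it may roll about x. One end is square, the other chamfered (tapers over 24 mm to 14 mm wide). Which one is not tied to +x or -x: feel or look. Starts in a lane, leading end 10 to 45 mm short of the bored block, rear end clear.
- peg_c: loose pale wooden peg, round, 32 mm thick, 120 mm long, about 90 g, dark band at its middle. Origin at its centre (mid-length, on the axis), x along it; it may roll about x. One end is square, the other chamfered (tapers over 24 mm to 14 mm wide). Which one is not tied to +x or -x: feel or look. Starts in a lane, leading end 10 to 45 mm short of the bored block, rear end clear.
- mug: white mug with dark stripes and a handle, 86 mm wide, 90 mm high, behind the rack; origin under its centre; a bystander
- timer: cream and teal egg timer, 61 mm wide, 55 mm high, behind the rack; origin under its centre; a bystander
- tin: flat round food tin, 86 mm wide, 40 mm high, behind the rack; origin under its centre; a bystander

How it is judged:
By the outcome, as a careful person would: the job done as asked, in the order asked, and still so for the second after the job is handed in, with the robot touching nothing.
It also fails if it takes over 64 s, if anything falls off the work surface, if the arm or the gripper's body presses on something with over 40 N, if the wrist force passes 120 N, or if a joint passes its speed limit or range.

## Robot

A 6-joint arm with a two-finger parallel gripper is mounted at the origin on a cart in front of the work surface, level with it; the furniture and walls round the work are solid. World frame = base frame: x ahead of the robot, y to its left, z up, the work surface at z = 0. Lengths are in mm, angles in rad, forces in N, time in s.
With the tool pointing down it reaches from about 350 to 775 mm from the base axis. Payload 7.3 kg.
Tool frame: the origin (TCP) lies on the mounting face of the last link; the fingertips stand 178 mm ahead of it and the grasp point (between the pads) lies 159 mm ahead of it; z points along the fingers, y is the line along which they close (so a half turn about z gives the same grasp; the last joint's range is limited). The gripper opens to 92 mm and grips with 3 to 60 N. Pads are 19 mm wide; open, the fingers measure 130 mm over their backs; the gripper's body (75 mm by 190 mm) begins 47 mm behind the grasp point.
Start: joints at [-0.146, 0.342, 1.524, -0, 1.275, -0.146], TCP at [525.003, 0.022, 404.741] pointing down, gripper open.
Joint ranges: [-2.53, 2.53], [-0.77, 2.02], [0.04, 2.7], [-1, 4.14], [0.28, 2.66], [-3.11, 3.11]. Speed limits (rad/s): [2.57, 2.57, 3.14, 3.14, 3.14, 3.14].

## Interface

Orientations are given as [roll, pitch, yaw] about the fixed x, y, z axes, in that order (R = Rz(yaw) Ry(pitch) Rx(roll)).
In Python, from plant import bot gives the robot as it stands.
- The arm moves only by the tool shift_gripper, called after "Request:" in YAML: its name, and indented under it one key for each argument. Schema: {"type":"object","properties":{"moves":{"type":"string"},"only":{"type":"string"},"quiet":{"type":"boolean"},"lines":{"type":"string"}},"required":["moves"],"additionalProperties":false}. moves is a string of 1 to 5 rows, parted by semicolons, with the numbers parted by spaces; each row has 5 numbers: the finger opening in mm, then dx, dy, dz in mm, then a turn about the tool's z in rad; each row is the pose to reach, as a shift and turn from the pose commanded when the call began, along the tool's axes at that moment; what a row does not reach only later rows make up. A row lasts 1/8 s, in which the tool goes at most 62.5 mm and 0.188 rad, less where a joint would pass 70% of its speed; a pose out of reach is approached as far as the arm can. The fingers move at their own pace and stop on an object; the grip force is fixed at half the most. Time passes only in rows, so rows that do not move let the fingers close. The tool returns the time, the measured TCP pose, the force, the opening and the grip force at its end. only (a regular expression) keeps the lines of the reply that match it, lines (a string "A,B") keeps lines A to B, and quiet returns only ok. Input that does not fit is refused with a message, and nothing moves.
- bot.get_obs(): the state, without advancing time (a new reading comes with each control period).
- bot.capture(name): name is "scene" or "side" or "wrist"; returns a dict with "color" (480x640x3 uint8, red, green, blue), "K" (3x3 intrinsics, pixels), "k1" (the pictures are not rectified: a ray, as slopes to the right and down, at radius r is drawn at 1 + k1 r^2 times it, then the intrinsics apply), "R" (3x3) and "t" (3): a world point X has camera coordinates R X + t. Camera axes: x right, y down, z forward; pixel columns grow to the right and rows downward; lengths in mm; the calibration is good to about 2 mm. A picture is of the moment at which its call begins. There is no depth.
- bot.close_job(): hands the job in; it is judged then, once.
The state is a dict: "time": time; "joint_positions": joint angles; "dq": joint speeds; "tau": joint torques, N m; "tool_pos": TCP position; "tcp_rot": TCP orientation; "contact_force": force on the tool from outside, world axes, zero at the start; "moment": the same for the moment, N m; "grip_width": finger opening in mm; "finger_force": force on a finger pad.
Only numpy, scipy, OpenCV 4.12 (cv2) and the standard library are available. Lean on these libraries where they do the work, as an engineer would, in place of code of your own. Each camera call takes 0.05 s, during which the arm holds its last target. There are 200 camera calls.

## Working session

There is one attempt and no reset: what is moved stays moved. The work goes in short steps, Python scripts to look and compute and a tool call to move; the robot and the scene stay as the last step left them, time stands still between calls to the robot, and variables do not carry over. Pictures are saved under pics/ and viewed, at most 10 in all, crops included, and the job is handed in when it is done.

```bash
ls; mkdir -p pics
```

Run:
```python
from plant import bot
import cv2
for n in ("scene","side"):
    c=bot.capture(n); cv2.imwrite(f"pics/{n}0.png",c["color"][:,:,::-1]); print(n,c["K"].tolist(),c["k1"],c["R"].round(3).tolist(),c["t"].round(1).tolist())
print(bot.get_obs())
```

```text
pics
plant.py
scene [[438.0523745470774, 0.0, 326.99220809528595], [0.0, 438.0523745470774, 241.21712700767176], [0.0, 0.0, 1.0]] -0.009140972201780463 [[0.62, -0.785, -0.006], [-0.591, -0.461, -0.662], [0.517, 0.414, -0.749]] [-566.0, 293.6, 687.5]
side [[433.55954894140285, 0.0, 319.5515617373033], [0.0, 433.55954894140285, 240.96339454795745], [0.0, 0.0, 1.0]] -0.07344638383700995 [[0.989, -0.149, 0.008], [-0.072, -0.521, -0.851], [0.131, 0.841, -0.526]] [-608.8, -35.3, 985.1]
{'time': 0.1, 'joint_positions': array([-1.46054976e-01,  3.42656367e-01,  1.52490570e+00, -2.38674929e-06,
        1.27541654e+00, -1.46000525e-01]), 'dq': array([-0.00103358, -0.00316358, -0.00294316,  0.00125159, -0.00036245,
       -0.00072571]), 'tau': array([ 1.49919495e-03, -4.32001984e+01, -2.44694173e+01,  7.19219679e-02,
        5.25739230e-02, -9.79429342e-05]), 'tool_pos': array([5.24882783e+02, 1.03159904e-02, 4.04118086e+02]), 'tcp_rot': array([-3.14022112e+00, -1.99373244e-04,  1.57074244e+00]), 'contact_force': array([-0.17259426, -0.19167727, -0.1543212 ]), 'moment': array([ 0.0174014 , -0.00744017,  0.05920653]), 'finger_force': 0.0, 'grip_width': 92.11553344436548}
```

View pics/scene0.png

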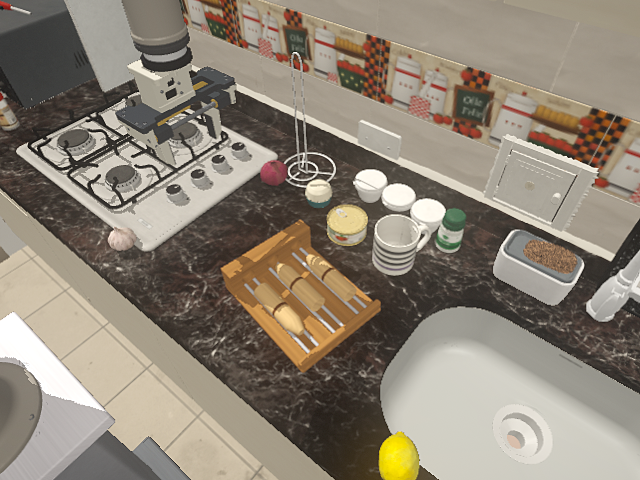

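View pics/side0.png

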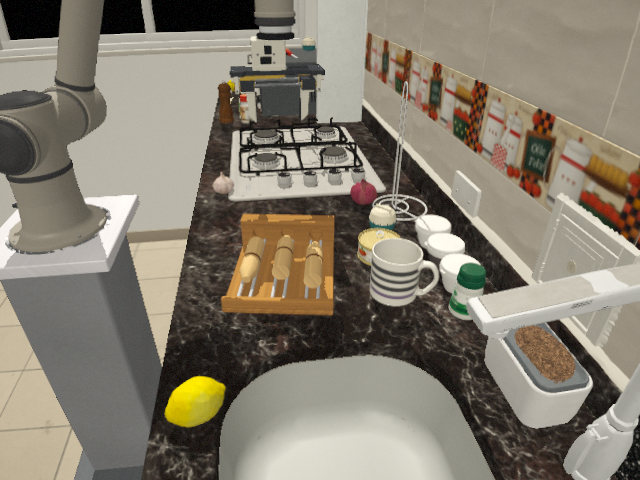

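The scene view shows the rack with its bored block at the far left, (225,270)-(305,228), and its open bar at lower right, (305,368)-(380,305). The peg nearest the robot seems to have its taper at the open end, around (290,320). I'll enlarge both views to pick points.

Run:
```python
import cv2,numpy as np
a=cv2.imread("pics/scene0.png")[215:375,215:385]; b=cv2.imread("pics/side0.png")[205:320,215:345]
a=cv2.resize(a,None,fx=3.5,fy=3.5,interpolation=cv2.INTER_CUBIC); 
b=cv2.resize(b,None,fx=6,fy=5,interpolation=cv2.INTER_CUBIC)
cv2.imwrite("pics/a.png",a); cv2.imwrite("pics/b.png",b)
```

```text
(no output)
```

View pics/a.png

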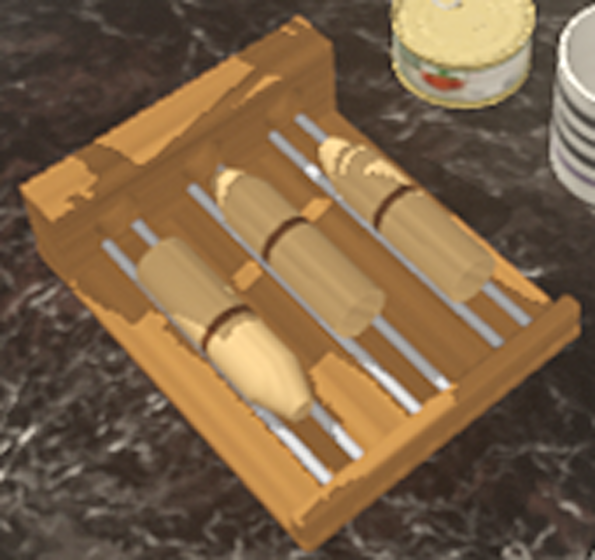

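View pics/b.png

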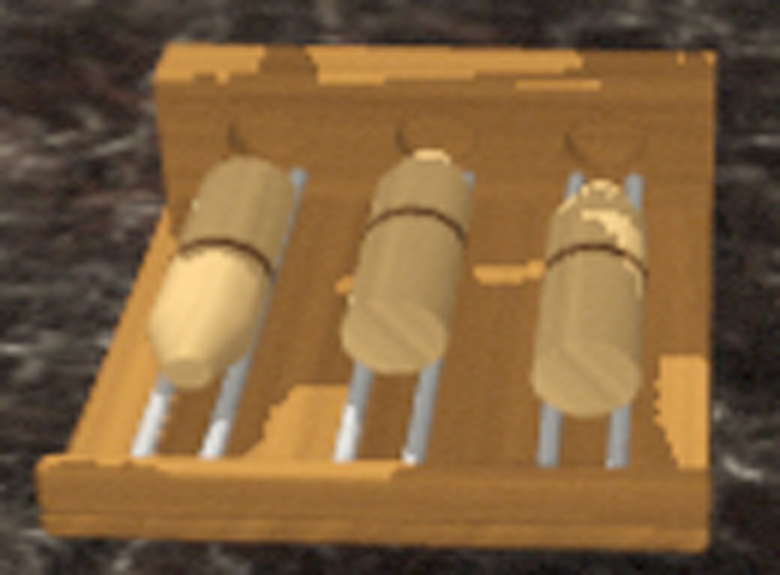

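The enlargements show the front peg (lane nearest the robot) with its taper towards the open bar. The other two have theirs towards the block. Next I triangulate the rear-face centres, bores and corners, and fit the rack pose.

Create geo.py:
```python
import numpy as np, cv2
from scipy.optimize import least_squares
def proj(c,X):
    d=np.array([c["k1"],0,0,0,0],float)
    return cv2.projectPoints(np.atleast_2d(np.float64(X)),cv2.Rodrigues(c["R"])[0],np.float64(c["t"]),c["K"],d)[0][:,0]
def tri(cs,ps):
    f=lambda X:np.concatenate([proj(c,X)[0]-p for c,p in zip(cs,ps)])
    s=least_squares(f,[550,0,40.]); return s.x,np.abs(s.fun).max()
def rackT(p):
    c,s=np.cos(p[3]),np.sin(p[3]); return lambda q:np.atleast_2d(q)@np.array([[c,s,0],[-s,c,0],[0,0,1]])+p[:3]
```

Run:
```python
from plant import bot
from geo import *
S=bot.capture("scene");D=bot.capture("side")
A=lambda u,v:np.array([(u+.5)/3.5-.5+215,(v+.5)/3.5-.5+215]); B=lambda u,v:np.array([(u+.5)/6-.5+215,(v+.5)/5-.5+205])
P={"tipF":(A(297,402),B(190,372)),"rearM":(A(360,312),B(395,340)),"rearR":(A(475,280),B(587,385)),
"blkBL":(A(22,188),B(165,43)),"blkBR":(A(300,15),B(715,50)),"barR":(A(575,296),B(710,470)),"bandF":(A(225,318),B(228,243)),"bandM":(A(283,228),B(418,208)),"bandR":(A(390,195),B(598,247))}
for k,(a,b) in P.items():
    x,e=tri([S,D],[a,b]); print(k,x.round(1),round(e,2))
Q=[([115,95,68],*P["blkBL"]),([115,-95,68],*P["blkBR"]),([-118,-95,30],*P["barR"]),
 ([-118,95,30],None,B(40,462)),([85,0,40],None,B(437,138)),([85,-58,40],None,B(605,142))]
def f(p):
    T=rackT(p); r=[]
    for q,a,b in Q:
        X=T(q)
        if a is not None:r+=list(proj(S,X)[0]-a)
        if b is not None:r+=list(proj(D,X)[0]-b)
    return np.array(r)
s=least_squares(f,[550,0,0,1.57]);print(s.x.round(3),s.fun.round(1))
T=rackT(s.x);np.save("rack.npy",s.x)
print(T([[39,58,40],[39,0,40],[39,-58,40],[85,0,40],[-112,0,30]]).round(1))
```

```text
tipF [ 439.3 -313.6   36.5] 1.12
rearM [ 499.5 -304.9   37.6] 0.72
rearR [ 552.2 -339.8   37.8] 0.58
blkBL [ 434.  -130.2   70.2] 0.5
blkBR [ 620.7 -162.5   70.1] 0.36
barR [ 580.1 -384.7   32.6] 0.24
bandF [ 450.3 -257.9   50.9] 0.52
bandM [ 510.1 -244.9   52.9] 0.55
bandR [ 563.4 -274.7   50.2] 0.38
[ 5.08315e+02 -2.54136e+02  1.17000e-01  1.39700e+00] [-1.8 -0.5  0.8 -0.8 -1.6 -0.4  0.3 -0.6  1.2  1.1  1.1  1.7 -0.5  0.6
  0.  -0.1  0.3 -0.4]
[[ 457.9 -205.7   40.1]
 [ 515.1 -215.7   40.1]
 [ 572.2 -225.8   40.1]
 [ 523.  -170.4   40.1]
 [ 488.9 -364.4   30.1]]
```

Checks:
- The rack sits at (508.3, -254.1) with yaw 1.397. Fitted z is 0.1 mm, and the triangulated axis heights of about 37–38 mm agree with 40 within calibration.
- Rear ends in rack x are: front -70, mid -51, right -77. Lane y comes out at 58, 0 and -58.

I'll move over the rack and refine with the wrist camera.

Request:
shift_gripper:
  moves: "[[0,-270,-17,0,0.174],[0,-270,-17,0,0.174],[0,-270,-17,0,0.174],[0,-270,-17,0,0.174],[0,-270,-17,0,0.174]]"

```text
refused: moves: the value is not of type 'string' (schema: type "string"). Nothing was moved.
```

The error is about the shape of the input: rows parted by semicolons, with the numbers parted by spaces. Fixing that and sending the same move.

Request:
shift_gripper:
  moves: "0 -270 -17 0 0.174;0 -270 -17 0 0.174;0 -270 -17 0 0.174;0 -270 -17 0 0.174;0 -270 -17 0 0.174"

```text
time: 0.82
tool_pos: [507.3, -273.2, 404.2]
tcp_rot: [-3.141, 0.0, 1.393]
contact_force: [0.2, 0.3, 0.7]
grip_width: 46.4
finger_force: 0.0
```

Request:
shift_gripper:
  moves: "0 0 0 0 0;0 0 0 0 0"

```text
time: 1.08
tool_pos: [508.2, -268.6, 404.7]
tcp_rot: [-3.141, -0.001, 1.398]
contact_force: [-0.6, 0.1, -0.6]
grip_width: 26.4
finger_force: 0.0
```

Run:
```python
from plant import bot
from geo import *
c=bot.capture("wrist"); cv2.imwrite("pics/w0.png",c["color"][:,:,::-1]); print((-c["R"].T@c["t"]).round(1),c["K"].round(1).tolist(),c["k1"])
T=rackT(np.load("rack.npy"))
print(proj(c,T([[115,95,68],[115,-95,68],[85,95,68],[85,-95,68],[-118,-95,30],[-118,95,30],[-106,-95,30],[-106,95,30]])).round(0).tolist(), bot.get_obs()["joint_positions"])
```

```text
[ 521.5 -193.1  383.9] [[339.3, 0.0, 313.3], [0.0, 339.3, 236.0], [0.0, 0.0, 1.0]] -0.006611288178135875
[[199.0, 72.0], [422.0, 72.0], [202.0, 109.0], [419.0, 110.0], [393.0, 300.0], [228.0, 300.0], [394.0, 290.0], [227.0, 290.0]] [-6.19087323e-01  4.33866988e-01  1.38228806e+00  4.48149618e-04
  1.32581289e+00 -4.47110757e-01]
```

View pics/w0.png

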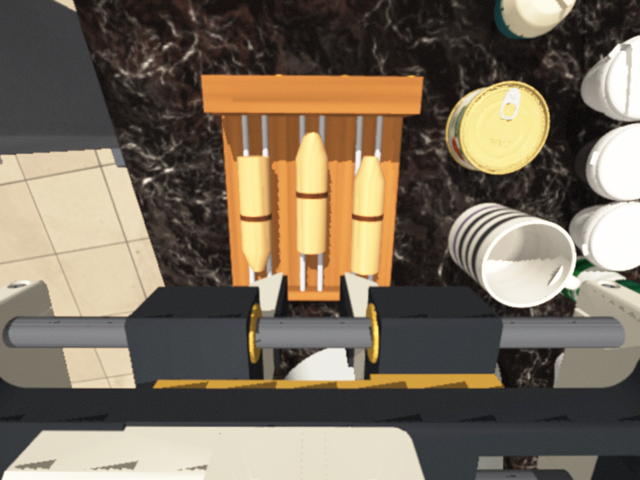

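The wrist view shows block corners at (203,76), (423,76), (204,113) and (421,112). The bands are at (255,217), (312,195) and (367,217). All are within about 3 px of the prediction. I'll refit jointly with these points.

Run:
```python
from plant import bot
from geo import *
S=bot.capture("scene");D=bot.capture("side");W=bot.capture("wrist")
A=lambda u,v:np.array([(u+.5)/3.5-.5+215,(v+.5)/3.5-.5+215]); B=lambda u,v:np.array([(u+.5)/6-.5+215,(v+.5)/5-.5+205])
N=lambda u,v:np.array([u,v])
Q=[([115,95,68],S,A(22,188)),([115,95,68],D,B(165,43)),([115,-95,68],S,A(300,15)),([115,-95,68],D,B(715,50)),
([-118,-95,30],S,A(575,296)),([-118,-95,30],D,B(710,470)),([-118,95,30],D,B(40,462)),([85,0,40],D,B(437,138)),([85,-58,40],D,B(605,142)),
([115,95,68],W,N(203,76)),([115,-95,68],W,N(423,76)),([85,95,68],W,N(204.,114)),([85,-95,68],W,N(421,113)),
([-106,-95,30],W,N(393,291)),([60,68,27],W,N(245.5,130)),([60,-68,27],W,N(379,130))]
def f(p,Q=Q):
    T=rackT(p); r=[]
    for i,(q,c,a) in enumerate(Q):
        d=proj(c,T(q))[0]-a
        if q[0]==60:d[1]=0
        r+=list(d*(2.0 if c is W else 1))
    return np.array(r)
s=least_squares(f,[550,0,0,1.57]);print(s.x.round(3),s.fun.round(1))
np.save("rack.npy",s.x)
# pegs in wrist view at z=40: rack x,y
T=rackT(s.x)
for n,(u,v),z in [("bF",(255,217),56),("bM",(312,195),56),("bR",(367,217),56),("tipF",(259,271),47),("rM",(312,254),56),("rR",(364,275),56)]:
    g=least_squares(lambda q:proj(W,T([q[0],q[1],z]))[0]-[u,v],[0,0]).x; print(n,g.round(1))
print(tri([S,W],[A(283,228),N(312,195)]),tri([S,W],[A(225,318),N(255,217)]))
m=least_squares(lambda q:proj(W,[q[0],q[1],90])[0]-[525,258],[600,-250]).x;print("mug",m)
```

```text
[ 509.647 -257.097   -0.943    1.397] [-0.   0.1  1.5  0.2 -0.1  0.3  1.2  0.5  2.9  1.8  2.2  3.3  0.3  2.2
  0.8  1.   1.1  0.8 -3.2 -1.1  0.2  0.5  0.8 -2.8 -2.1  0.6  3.4  2.
 -0.2  0.   0.1  0. ]
bF [-12.1  56.7]
bM [10.1  0.1]
bR [-11.7 -54.7]
tipF [-73.5  56.7]
rM [-50.9  -0. ]
rR [-74.  -54.5]
(array([ 510.74439132, -247.02334464,   53.05345535]), np.float64(1.2137263713751736)) (array([ 450.44530381, -259.61651399,   51.03033199]), np.float64(0.8940937232745796))
mug [ 696.41869572 -332.55389866]
```

The rack pose is refined to about (509.5, -257), yaw 1.397. The aligned tool has x along the lane, y towards rack -y and z down. I'll go behind the middle peg with tips at about z 35, then push in steps.

Request:
shift_gripper:
  moves: "0 -66 -1 40 0;0 -66 -1 100 0;0 -66 -1 150 0;0 -66 -1 191 0;0 -66 -1 191 0"

```text
time: 1.9
tool_pos: [495.0, -333.5, 210.9]
tcp_rot: [-3.136, -0.004, 1.398]
contact_force: [0.3, -0.1, 0.8]
grip_width: 0.4
finger_force: 0.0
```

Request:
shift_gripper:
  moves: "0 6 0 0 0;0 12 0 0 0;0 18 0 0 0;0 24 0 0 0;0 30 0 0 0"

```text
time: 2.52
tool_pos: [501.0, -305.0, 214.2]
tcp_rot: [3.141, 0.001, 1.397]
contact_force: [1.6, -1.1, 1.4]
grip_width: 0.3
finger_force: 0.5
```

Request:
shift_gripper:
  moves: "0 4 0 0 0;0 8 0 0 0;0 12 0 0 0;0 16 0 0 0;0 16 0 0 0"

```text
time: 3.15
tool_pos: [503.5, -289.1, 213.6]
tcp_rot: [-3.141, -0.001, 1.397]
contact_force: [0.4, 0.9, 0.8]
grip_width: 0.3
finger_force: 0.0
```

Request:
shift_gripper:
  moves: "0 2 0 0 0;0 3 0 0 0;0 4 0 0 0;0 4 0 0 0"

```text
time: 3.65
tool_pos: [504.2, -287.6, 214.4]
tcp_rot: [3.139, 0.004, 1.397]
contact_force: [-2.9, -9.7, -0.6]
grip_width: 0.5
finger_force: 5.3
```

Request:
shift_gripper:
  moves: "0 1.5 0 0 0;0 3 0 0 0;0 3 0 0 0"

```text
time: 4.03
tool_pos: [504.8, -286.7, 215.2]
tcp_rot: [3.137, 0.009, 1.397]
contact_force: [-4.8, -20.1, 0.1]
grip_width: 0.4
finger_force: 10.2
```

The middle peg stopped with its rear at about rack x = -21, so it is home and in the bore. Next is the lane nearest the mug.

Request:
shift_gripper:
  moves: "0 -15 0 0 0;0 -20 0 -50 0;0 -68 10 -50 0;0 -68 56.5 -50 0;0 -68 56.5 -50 0"

```text
time: 4.65
tool_pos: [550.1, -359.9, 263.0]
tcp_rot: [3.141, -0.001, 1.397]
contact_force: [0.9, 0.5, -1.1]
grip_width: 0.5
finger_force: 0.0
```

Request:
shift_gripper:
  moves: "0 0 0 20 0;0 0 0 50 0;0 0 0 50 0"

```text
time: 5.03
tool_pos: [547.4, -358.3, 211.0]
tcp_rot: [-3.136, -0.004, 1.397]
contact_force: [0.6, 0.6, -0.5]
grip_width: 0.6
finger_force: 0.0
```

Request:
shift_gripper:
  moves: "0 6 0 0 0;0 12 0 0 0;0 18 0 0 0;0 24 0 0 0;0 30 0 0 0"

```text
time: 5.65
tool_pos: [554.1, -329.5, 214.2]
tcp_rot: [3.141, 0.001, 1.397]
contact_force: [1.0, -2.3, 1.3]
grip_width: 0.3
finger_force: 0.8
```

Request:
shift_gripper:
  moves: "0 6 0 0 0;0 12 0 0 0;0 18 0 0 0;0 24 0 0 0;0 30 0 0 0"

```text
time: 6.28
tool_pos: [559.1, -299.9, 213.7]
tcp_rot: [3.142, 0.0, 1.397]
contact_force: [0.5, -1.6, -0.2]
grip_width: 0.3
finger_force: 0.7
```

Request:
shift_gripper:
  moves: "0 2 0 0 0;0 3 0 0 0;0 4 0 0 0;0 4 0 0 0"

```text
time: 6.78
tool_pos: [559.5, -297.9, 214.0]
tcp_rot: [3.14, 0.003, 1.396]
contact_force: [-0.7, -8.7, -0.1]
grip_width: 0.4
finger_force: 4.3
```

Request:
shift_gripper:
  moves: "0 1 0 0 0;0 2 0 0 0;0 2 0 0 0"

```text
time: 7.15
tool_pos: [559.7, -297.3, 214.5]
tcp_rot: [3.139, 0.006, 1.396]
contact_force: [-2.2, -14.8, -0.8]
grip_width: 0.4
finger_force: 7.3
```

The right peg is home as well: the reading matches the middle peg's at the same force. Now the front peg.

Request:
shift_gripper:
  moves: "0 -15 0 0 0;0 -20 0 -50 0;0 -64 -30 -50 0;0 -64 -80 -50 0;0 -64 -114 -50 0"

```text
time: 7.78
tool_pos: [434.6, -337.5, 263.3]
tcp_rot: [-3.14, -0.002, 1.396]
contact_force: [0.2, -0.8, 1.1]
grip_width: 0.5
finger_force: 0.0
```

Request:
shift_gripper:
  moves: "0 0 0 0 0;0 0 0 20 0;0 0 0 50 0;0 0 0 50 0"

```text
time: 8.28
tool_pos: [436.9, -337.2, 211.8]
tcp_rot: [-3.138, -0.003, 1.397]
contact_force: [0.9, -0.3, 1.1]
grip_width: 0.3
finger_force: 0.0
```

Request:
shift_gripper:
  moves: "0 6 0 0 0;0 12 0 0 0;0 18 0 0 0;0 24 0 0 0;0 30 0 0 0"

```text
time: 8.9
tool_pos: [442.1, -307.7, 214.1]
tcp_rot: [3.141, 0.0, 1.397]
contact_force: [0.6, 0.3, 0.5]
grip_width: 0.4
finger_force: 0.4
```

Request:
shift_gripper:
  moves: "0 4 0 0 0;0 8 0 0 0;0 12 0 0 0;0 14 0 0 0;0 14 0 0 0"

```text
time: 9.52
tool_pos: [444.3, -294.1, 213.6]
tcp_rot: [-3.141, -0.0, 1.397]
contact_force: [0.6, 0.6, 0.3]
grip_width: 0.7
finger_force: 0.0
```

Request:
shift_gripper:
  moves: "0 2 0 0 0;0 4 0 0 0;0 5 0 0 0;0 5 0 0 0"

```text
time: 10.02
tool_pos: [445.3, -291.1, 214.3]
tcp_rot: [3.139, 0.004, 1.397]
contact_force: [-1.9, -9.6, -1.0]
grip_width: 0.5
finger_force: 5.0
```

Request:
shift_gripper:
  moves: "0 1.5 0 0 0;0 3 0 0 0;0 3 0 0 0"

```text
time: 10.4
tool_pos: [445.9, -290.2, 215.0]
tcp_rot: [3.136, 0.009, 1.398]
contact_force: [-4.9, -19.6, -0.8]
grip_width: 0.5
finger_force: 10.1
```

The front peg stopped at the mouth, 13–14 mm short of where the others stopped. I'll raise the tool over it with a 40 mm opening and check before descending.

Request:
shift_gripper:
  moves: "0 -12 0 0 0;0 -12 0 -40 0;40 30 -0.5 -50 0;40 66 -0.5 -50 0;40 66 -0.5 -50 0"

```text
time: 11.02
tool_pos: [456.7, -219.3, 263.8]
tcp_rot: [-3.141, -0.001, 1.4]
contact_force: [-0.5, -0.7, -0.1]
grip_width: 25.8
finger_force: 0.0
```

Request:
shift_gripper:
  moves: "40 0 0 0 0;40 0 0 0 0;40 0 0 0 0"

```text
time: 11.4
tool_pos: [456.5, -222.1, 263.5]
tcp_rot: [-3.141, -0.0, 1.396]
contact_force: [-0.4, -0.6, -0.0]
grip_width: 40.2
finger_force: 0.0
```

Run:
```python
from plant import bot
import cv2
c=bot.capture("wrist"); cv2.imwrite("pics/w1.png",c["color"][:,:,::-1])
```

```text
(no output)
```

View pics/w1.png

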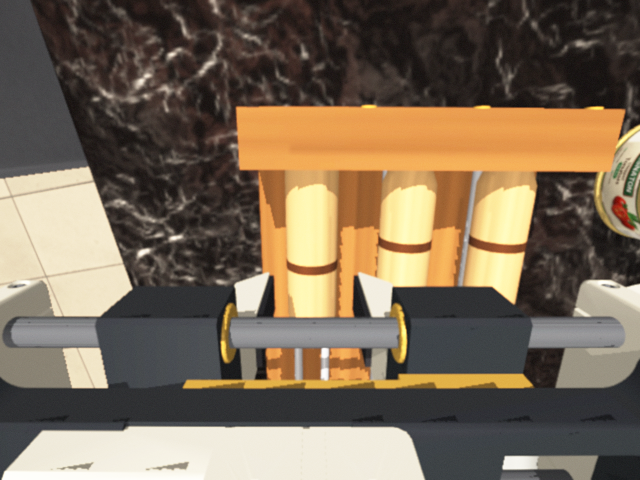

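In the wrist view the front peg's midline is at column 312, centred between the fingers (272 and 358). Its band, at row 267, sits behind the two home pegs' bands at row 245. I'll descend, grip and lift.

Request:
shift_gripper:
  moves: "40 0 0 30 0;40 0 0 50 0;40 0 0 63 0;40 0 0 63 0;0 0 0 63 0"

```text
time: 12.08
tool_pos: [456.8, -221.6, 201.3]
tcp_rot: [3.141, 0.0, 1.397]
contact_force: [-8.2, -0.2, 4.9]
grip_width: 34.2
finger_force: 4.2
```

Request:
shift_gripper:
  moves: "0 0 0 0 0;0 0 0 0 0;0 0 0 0 0"

```text
time: 12.45
tool_pos: [456.1, -221.3, 201.4]
tcp_rot: [-3.14, 0.0, 1.397]
contact_force: [-4.7, -0.6, 2.7]
grip_width: 31.3
finger_force: 30.0
```

Request:
shift_gripper:
  moves: "0 -3 0 -10 0;0 -6 0 -30 0;0 -10 0 -60 0;0 -10 0 -60 0"

```text
time: 12.95
tool_pos: [455.8, -232.0, 263.7]
tcp_rot: [3.135, 0.003, 1.396]
contact_force: [0.4, -0.9, -0.4]
grip_width: 31.2
finger_force: 30.0
```

Request:
shift_gripper:
  moves: "0 -10 0 -10 0.18;0 -20 0 -20 0.36;0 -20 0 -20 0.54;0 -20 0 -20 0.72;0 -20 0 -20 0.9"

```text
time: 13.58
tool_pos: [451.4, -250.8, 280.3]
tcp_rot: [-3.141, -0.0, 0.491]
contact_force: [0.3, 0.5, -0.7]
grip_width: 31.2
finger_force: 30.0
```

Request:
shift_gripper:
  moves: "0 0 0 0 0.18;0 0 0 0 0.36;0 0 0 0 0.54;0 0 0 0 0.72;0 0 0 0 0.9"

```text
time: 14.2
tool_pos: [451.4, -250.8, 280.3]
tcp_rot: [-3.141, 0.0, -0.409]
contact_force: [-0.3, 0.4, -0.7]
grip_width: 31.2
finger_force: 30.0
```

Request:
shift_gripper:
  moves: "0 0 0 0 0.18;0 0 0 0 0.36;0 0 0 0 0.54;0 0 0 0 0.72;0 0 0 0 0.9"

```text
time: 14.82
tool_pos: [451.4, -250.7, 280.3]
tcp_rot: [3.142, 0.0, -1.309]
contact_force: [-0.4, -0.7, -0.3]
grip_width: 31.6
finger_force: 30.0
```

Request:
shift_gripper:
  moves: "0 0 0 0 0.18;0 0 0 0 0.36;0 0 0 0 0.4416;0 0 0 0 0.4416"

```text
time: 15.32
tool_pos: [451.4, -250.8, 280.4]
tcp_rot: [3.141, 0.0, -1.744]
contact_force: [-0.4, 0.4, 0.0]
grip_width: 31.4
finger_force: 30.0
```

Run:
```python
from plant import bot
from geo import *
c=bot.capture("side"); im=c["color"][190:320,200:360,::-1]; cv2.imwrite("pics/s2.png",cv2.resize(im,None,fx=4.5,fy=4.5,interpolation=cv2.INTER_CUBIC))
o=bot.get_obs(); print(o["joint_positions"].round(2)); p=np.load("rack.npy"); d=o["tool_pos"][:2]-[509.5,-257]; u=np.array([np.cos(1.397),np.sin(1.397)]); print("rack xy",d@u,d@[-u[1],u[0]],o["tcp_rot"])
```

```text
[-0.66  0.46  1.72  0.    0.96  2.66]
rack xy -3.92182888802576 58.265950657914864 [ 3.14140123e+00  2.77854293e-04 -1.74294055e+00]
```

View pics/s2.png

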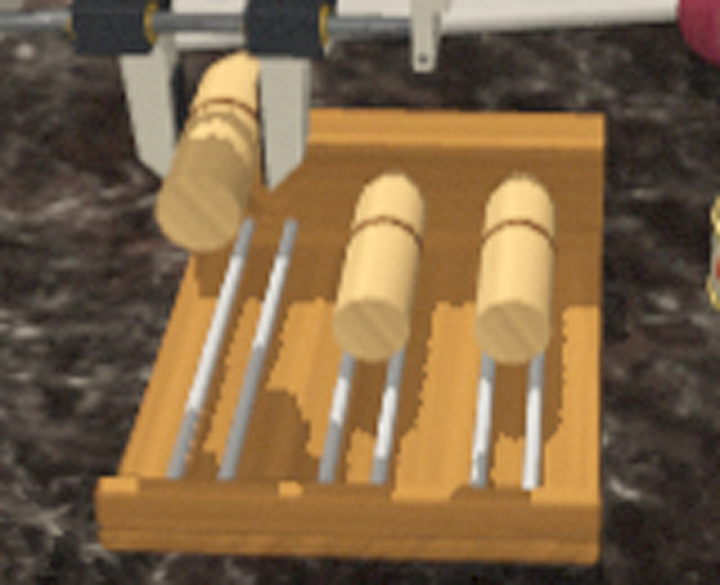

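The peg is held level and turned, with its square end now facing the open bar at about (200,210) in the crop. The other two are home, their rear faces level at rows 325–330. I'll lower it onto the rods where it is and let go.

Request:
shift_gripper:
  moves: "0 0 0.2 35 0;0 0 0.2 60 0;0 0 0.2 72 0;0 0 0.2 78 0;0 0 0.2 78 0"

```text
time: 16.0
tool_pos: [451.4, -251.0, 203.0]
tcp_rot: [-3.141, -0.0, -1.744]
contact_force: [0.4, 0.2, -1.1]
grip_width: 31.2
finger_force: 30.0
```

Request:
shift_gripper:
  moves: "40 0 0 0 0;40 0 0 0 0;40 0 0 0 0"

```text
time: 16.38
tool_pos: [451.4, -250.9, 203.2]
tcp_rot: [-3.141, -0.0, -1.745]
contact_force: [0.6, -0.5, -0.1]
grip_width: 40.1
finger_force: 0.0
```

Request:
shift_gripper:
  moves: "40 0 0 -25 0;40 0 0 -62 0;0 0 0 -62 0;0 0 0 -62 0"

```text
time: 16.88
tool_pos: [451.0, -250.7, 264.5]
tcp_rot: [3.141, 0.0, -1.745]
contact_force: [1.2, -0.4, -0.3]
grip_width: 24.5
finger_force: 0.0
```

Request:
shift_gripper:
  moves: "0 30 0 -10 0;0 80 0 -10 0;0 80 0 0 0;0 80 0 20 0;0 80 0 50 0"

```text
time: 17.5
tool_pos: [437.3, -328.9, 213.3]
tcp_rot: [3.141, 0.001, -1.745]
contact_force: [0.0, 0.1, 0.5]
grip_width: 0.5
finger_force: 0.0
```

Request:
shift_gripper:
  moves: "0 0 0 0 0;0 -6 0 0 0;0 -12 0 0 0;0 -18 0 0 0;0 -24 0 0 0"

```text
time: 18.12
tool_pos: [441.8, -305.7, 215.4]
tcp_rot: [-3.14, -0.001, -1.745]
contact_force: [0.4, -2.0, 1.2]
grip_width: -0.0
finger_force: 0.4
```

Request:
shift_gripper:
  moves: "0 -6 0 0 0;0 -12 0 0 0;0 -18 0 0 0;0 -24 0 0 0;0 -26 0 0 0"

```text
time: 18.75
tool_pos: [446.1, -279.9, 214.7]
tcp_rot: [3.141, 0.0, -1.744]
contact_force: [0.2, -0.5, 0.2]
grip_width: 0.2
finger_force: 0.3
```

Request:
shift_gripper:
  moves: "0 -2 0 0 0;0 -4 0 0 0;0 -5 0 0 0;0 -5 0 0 0"

```text
time: 19.25
tool_pos: [447.1, -277.3, 215.4]
tcp_rot: [-3.139, -0.004, -1.745]
contact_force: [-2.4, -9.5, -0.1]
grip_width: 0.4
finger_force: 4.9
```

Request:
shift_gripper:
  moves: "0 -1.5 0 0 0;0 -3 0 0 0;0 -3 0 0 0"

```text
time: 19.62
tool_pos: [447.9, -276.4, 216.2]
tcp_rot: [-3.136, -0.009, -1.744]
contact_force: [-5.3, -20.0, 1.2]
grip_width: 0.4
finger_force: 10.1
```

Request:
shift_gripper:
  moves: "0 15 0 0 0;0 40 0 -20 0;0 40 0 -70 0;0 40 0 -130 0;0 40 0 -150 0"

```text
time: 20.25
tool_pos: [440.7, -312.3, 368.4]
tcp_rot: [-3.137, -0.002, -1.745]
contact_force: [-0.2, -0.0, 0.7]
grip_width: 0.4
finger_force: 0.0
```

Request:
shift_gripper:
  moves: "0 60 0 0 0;0 60 0 0 0;0 60 0 0 0"

```text
time: 20.62
tool_pos: [429.8, -370.9, 364.0]
tcp_rot: [3.14, 0.002, -1.746]
contact_force: [-0.1, 0.8, -0.3]
grip_width: 0.3
finger_force: 0.0
```

Run:
```python
from plant import bot
import cv2,numpy as np
a=bot.capture("side")["color"][190:320,200:340,::-1];b=bot.capture("scene")["color"][210:375,215:445,::-1]
r=lambda i,s:cv2.resize(i,s,interpolation=cv2.INTER_CUBIC)
cv2.imwrite("pics/f.png",np.hstack([r(a,(380,353)),r(b,(418,353))]))
```

```text
(no output)
```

View pics/f.png

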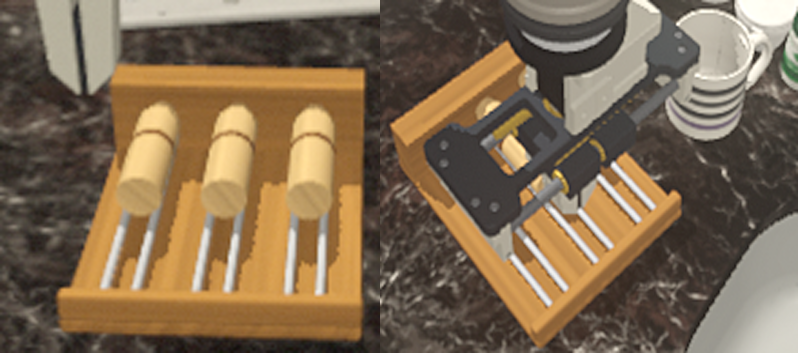

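All three pegs show square rear faces level, at rows 193–198 in the side crop, and their fronts are in the bores. The gripper is clear and the mug is in place.

```bash
python3 -c "
from plant import bot
print(bot.close_job())"
```

```text
the job is handed in; nothing more can be done
None
```

All three pegs are fully home with their chamfered ends in the bores and let go of; only the peg nearest the robot had to be turned round, no move was aimed at the mug, egg timer or tin, and the job was handed in at about 21 s (the hand-in returned no verdict).

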